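# Peel the top bench tray off a stuck stack and hold it over the soldering board

## Robot

A 7-joint arm with a two-finger parallel gripper is mounted at the origin on the work surface. World frame = base frame: x ahead of the robot, y to its left, z up, the work surface at z = 0. Lengths are in m, angles in rad, forces in N, time in s.
With the tool pointing down it reaches from about 0.4 to 0.85 m from the base axis. Payload 10.4 kg.
Tool frame: the origin (TCP) lies at the very end of the fingers, on their centre line; the grasp point (between the pads) lies 19 mm behind it; y points along the fingers, z is the direction in which the jaws open and shut, and the axes are right-handed (so a half turn about y gives the same grasp; the last joint's range is limited). The gripper opens to 85 mm and grips with 20 to 120 N. Pads are 22 mm wide; open, the fingers measure 114 mm over their backs; the gripper's body (76 mm by 85 mm) begins 54 mm behind the grasp point. The pads swing forward as they close: fully open they stand 13 mm farther back than shut.
Start: joints at [-1.154, 0.332, -0.065, 1.46, 0.022, 1.35, -0.088], TCP at [0.266, 0.566, 0.231] pointing down, gripper open.
Joint ranges: [-2.6, 2.6], [-0.5, 2.12], [-1.47, 1.34], [0.16, 2.42], [-1.27, 4.41], [0.06, 2.06], [-2.6, 2.6]. Speed limits (rad/s): [2.22, 2.22, 2.79, 2.79, 3.14, 3.14, 3.14].

## Interface

Orientations are given as a 3x3 rotation matrix whose columns are the frame's x, y, z axes.
In Python, from rig import observe, read_camera, camera_info, hand_in gives the robot as it stands.
- The arm moves only by the tool send_rows, never from a script. Its argument "commands" is a list that holds one entry, the list of rows, each a list of 5 numbers: the shift along the tool's x, y, z in cm, then the turn about the tool's y in rad, then the opening, from 0 (shut) to 1 (fully open). In form: [[[tx, ty, tz, twist, grip], ...]]. A call has 1 to 20 rows; each row shifts and turns the commanded pose from where the row before left it, along the tool's axes as they then stand; what a row does not reach is not made up. A row lasts 1/12 s, in which the tool goes at most 41.7 mm and 7.16 degrees, less where a joint would pass 70% of its speed; a pose out of reach is approached as far as the arm can. A call is refused whole if a number of a shift passes 4.17 or a number of a turn 0.125, either way. A call with a gripper value outside its range is refused whole. The fingers move at their own pace and stop on an object; "force" is the grip in N (left out, the last holds). Time passes only in rows, so rows that do not move let the fingers close. It gives the time, the measured TCP pose, the force and the opening at its end, in the units of the state.
- observe(): the state, without advancing time (a new reading comes with each control period).
- read_camera(name): name is "scene" or "top" or "wrist"; returns (picture, depth): 384x512x3 uint8, red, green, blue; 384x512 float32, m along the optical axis (not along the pixel's ray), 0 where there is no reading.
- camera_info(name): a dict with "vertical_fov" (degrees; the focal length in pixels is half the picture's height over the tangent of half this angle, whatever the lens; pixels are square), "cx", "cy" (the principal point, pixels), "R" (3x3) and "t" (3): a world point X has camera coordinates R X + t; the wrist camera has in their place "mount" (4x4, takes a point from camera to tool coordinates, whose origin is the TCP and whose axes are the tool frame's). Camera axes: x right, y down, z forward; pixel columns grow to the right and rows downward; lengths in m; the calibration is good to about 2 mm. A picture is of the moment at which its call begins: read the wrist's pose just before it. camera_info takes no time and is no camera call.
- hand_in(): hands the job in, once; it reports no verdict.
The state is a dict: "time_s": time; "joint_positions": joint angles; "qvel": joint speeds; "tau": joint torques, N m; "ee_pos": TCP position; "ee_rot": TCP orientation; "ft_force": force on the tool from outside, world axes, zero at the start; "torque": the same for the moment, N m; "finger_gap": opening from 0.0 (shut) to 1.0 (fully open).
Only numpy, scipy, OpenCV 4.12 (cv2) and the standard library are available. Lean on these libraries where they do the work, as an engineer would, in place of code of your own. Each camera call takes 0.05 s, during which the arm holds its last target.

## Task

The bench trays are stuck in their stack: peel the top one off by lifting one corner two or three centimetres while the opposite corner still sits down in its place, so that the trays below stay standing where they are. Then hold the tray out level over the middle of the soldering board, about a hand's width above the bench, ready for the finished rings, and finish while still holding it there; leave everything else on the bench as it is.

Things in the scene. Friction and masses are not known exactly. Their poses are not given: they have to be found in the camera images.
- tray: Top tray of the stack: open grey plastic tray 170 x 120 x 28 mm, 0.1 kg, corners cut at 45 degrees (26 mm off each side, so each corner is a 37 mm straight piece of rim). Origin: centre of its underside; x along the length, z up. Its rim is 9 mm thick with upright faces, from 12 to 28 mm above the underside; the part below the rim is inset 10 mm and sits inside the tray below.
- stack: The four trays below, same outline, jammed into one loose piece, 0.4 kg, 76 mm high. Origin: centre of its underside, on the bench; x along the length. The top tray sits square on it, underside 64 mm up, rim on rim. Pips hold the top tray at its 4 corners, up to 1.1 N each till that corner is 8 mm up: together about this stack's weight, but peeled from one corner they let go in turn.
- corner0 (a point): Corner of the top tray at its +x +y: point on the rim's top, mid thickness, mid corner (68.8, 43.8, 28 mm in the tray's frame). Fingers can pinch the 9 mm rim there along tray direction (1, 1), one inside the tray, one outside. 14 mm below the rim's top is a ledge 7 mm wide inside; outside, 16 mm below it, the next rim begins. Opposite corner2.
- corner1 (a point): The same at tray -x +y (-68.8, 43.8, 28 mm); pinched along (-1, 1). Opposite corner3.
- corner2 (a point): The same at tray -x -y (-68.8, -43.8, 28 mm); pinched along (-1, -1). Opposite corner0.
- corner3 (a point): The same at tray +x -y (68.8, -43.8, 28 mm); pinched along (1, -1). Opposite corner1.
- board: White soldering board, 200 x 150 x 12 mm, fixed on the bench, with a soldering block 100 x 66 mm on it rising to 38 mm above the bench and a few silver rings up to 43 mm. Origin: centre of the board's underside, on the bench; x along the length.
- jar: Glass jar with a steel lid, 72 mm across, 95 mm high, loose bystander. Origin at the centre of its underside.
- spool: Empty blue spool, 68 mm across, 54 mm high, loose bystander. Origin at the centre of its underside.
- glue: Small white glue bottle, 30 mm across, 75 mm high, loose bystander. Origin at the centre of its underside.
- mallet: Wooden mallet 240 mm long, lying on the bench, loose bystander. Origin below its middle, x along the handle towards the head.
Mind the look-alikes: they are no part of the job. There is more than one size of the tray; the one meant has the size given above.

How it is judged:
On the way:
1. one corner of the top tray is lifted at least 15 mm while the opposite corner is still within 6 mm of its seat (((z of corner0 in the frame of stack above 0.107 m and z of corner2 in the frame of stack below 0.098 m) or (z of corner1 in the frame of stack above 0.107 m and z of corner3 in the frame of stack below 0.098 m) or (z of corner2 in the frame of stack above 0.107 m and z of corner0 in the frame of stack below 0.098 m) or (z of corner3 in the frame of stack above 0.107 m and z of corner1 in the frame of stack below 0.098 m))), for 0.1 s.
At the end, for the whole second after the job is handed in: The fingers hold the tray upright, level within 0.2 rad, at rest, its centre within 50 mm sideways of the board's centre, its underside 60 to 220 mm above the bench, touching neither board nor stack; the trays below stand upright within 20 mm of where they were (contact force between the fingers and tray above 1 N and horizontal distance between tray and board below 0.05 m and height (world z) of tray between 0.06 and 0.22 m and angle between tray's own z axis and vertical below 0.2 rad and linear speed of tray below 0.03 m/s and contact force between tray and board below 0.05 N and contact force between each of tray, the fingers and stack below 0.05 N and distance of stack from where it was at the start of the episode below 0.02 m and angle between stack's own z axis and vertical below 0.05 rad and linear speed of stack below 0.02 m/s); the arm keeps its last pose, push and grip.
It fails at once if the trays below are lifted, tipped or dragged along (more than 30 mm or 0.2 rad) (distance of stack from where it was at the start of the episode above 0.03 m or angle between stack's own z axis and vertical above 0.2 rad).
It fails at once if the jar, the spool, the glue bottle or the mallet is pushed more than 30 mm (distance of any of jar, spool, glue, mallet from where it was at the start of the episode above 0.03 m).
It also fails if it takes over 45 s, if anything falls off the work surface, if the arm or the gripper's body presses on something with over 40 N, if the wrist force passes 120 N, or if a joint passes its speed limit or range.

## Working session

There is one attempt and no reset: what is moved stays moved. The work goes in short steps, Python scripts to look and compute and a tool call to move; the robot and the scene stay as the last step left them, time stands still between calls to the robot, and variables do not carry over. Pictures are saved under pics/ and viewed, and the job is handed in when it is done.

Besides the shell and the picture viewer there is one more tool, called after "Request:" as name(argument=value, ...), one argument or row to a line, values as JSON. send_rows: Moves the arm, as the interface text tells. Its arguments: {"type":"object","properties":{"commands":{"type":"array","items":{"type":"array","items":{"type":"array","items":{"type":"number"}}}},"force":{"type":"number"}},"required":["commands"]}

```bash
mkdir -p pics; cat > h.py <<'E'
import numpy as np, cv2
from rig import observe, read_camera, camera_info, hand_in
def K(name):
    i=camera_info(name); f=192/np.tan(np.radians(i['vertical_fov'])/2); return f,i['cx'],i['cy'],i
def cloud(name,depth,i=None,st=None):
    f,cx,cy,i=K(name); v,u=np.mgrid[0:depth.shape[0],0:depth.shape[1]]
    P=np.stack([(u-cx)/f*depth,(v-cy)/f*depth,depth],-1)
    if 'R' in i: W=(P-np.array(i['t']))@np.array(i['R'])
    else:
        M=np.array(i['mount']);T=P@M[:3,:3].T+M[:3,3]
        W=T@np.array(st['ee_rot']).T+np.array(st['ee_pos'])
    W[depth==0]=np.nan
    return W
def save(n,im): cv2.imwrite('pics/'+n+'.png',im[:,:,::-1])
E
python3 - <<'E'
from h import *
s=observe();print({k:np.round(v,3) for k,v in s.items()})
for n in ('scene','top'):
    a,d=read_camera(n);save(n+'0',a);np.savez(n+'0.npz',a=a,d=d)
    print(n,{k:np.round(v,3) for k,v in camera_info(n).items()})
print(camera_info('wrist'))
E
```

```text
{'time_s': np.float64(0.0), 'joint_positions': array([-1.154,  0.333, -0.065,  1.461,  0.022,  1.35 , -0.089]), 'qvel': array([-0.001,  0.   ,  0.001, -0.001, -0.001,  0.002,  0.003]), 'tau': array([-0.0000e+00, -6.2545e+01,  4.9000e-02, -3.9162e+01,  1.6000e-02,
        1.0000e-02, -0.0000e+00]), 'ee_pos': array([0.266, 0.565, 0.231]), 'ee_rot': array([[ 0.905, -0.001,  0.426],
       [-0.426, -0.001,  0.905],
       [ 0.   , -1.   , -0.001]]), 'ft_force': array([ 0.351, -0.08 , -0.511]), 'torque': array([ 0.015, -0.015, -0.053]), 'finger_gap': np.float64(1.0)}
scene {'vertical_fov': np.float64(57.937), 'cx': np.float64(258.594), 'cy': np.float64(192.371), 'R': array([[ 0.682,  0.731, -0.01 ],
       [ 0.504, -0.479, -0.718],
       [-0.53 ,  0.485, -0.695]]), 't': array([-0.319, -0.249,  1.425])}
top {'vertical_fov': np.float64(55.993), 'cx': np.float64(254.803), 'cy': np.float64(192.429), 'R': array([[-0.016, -1.   ,  0.006],
       [-0.988,  0.015, -0.154],
       [ 0.153, -0.008, -0.988]]), 't': array([-0.056,  0.524,  1.089])}
{'vertical_fov': 62.837746001321584, 'cx': 254.66962077325078, 'cy': 192.88906818482317, 'mount': array([[ 3.64595874e-04,  9.44093733e-01,  3.29676948e-01,
        -8.48795656e-02],
       [-5.39913677e-04, -3.29676736e-01,  9.44093723e-01,
        -1.42696602e-01],
       [ 9.99999788e-01, -5.22209769e-04,  3.89530341e-04,
         2.78076938e-04],
       [ 0.00000000e+00,  0.00000000e+00,  0.00000000e+00,
         1.00000000e+00]])}
```

View pics/scene0.png

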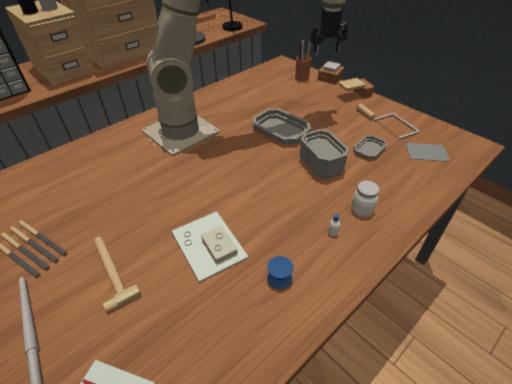

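View pics/top0.png

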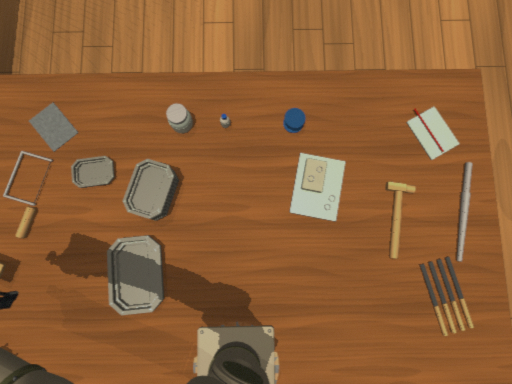

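Candidates in the top view are the stacked tray (150,190), a large single tray (135,275) and a small single tray (93,172). I'll check their sizes and heights, with an enlarged crop.

```bash
python3 - <<'E'
from h import *
z=np.load('top0.npz');a,d=z['a'],z['d'];W=cloud('top',d)
for n,(u0,v0,u1,v1),lo,hi in [('stack',(115,150,190,230),.08,.105),('big',(100,228,170,320),.012,.06),('small',(68,150,120,192),.012,.06)]:
    P=W[v0:v1,u0:u1].reshape(-1,3);P=P[np.isfinite(P[:,2])];Q=P[(P[:,2]>lo)&(P[:,2]<hi)]
    print(n,'zmax',np.percentile(P[:,2],[50,95,99]),len(Q),cv2.minAreaRect((Q[:,:2]*1000).astype(np.float32)))
P=W[145:225,285:352].reshape(-1,3)
aa=a[145:225,285:352].reshape(-1,3).astype(int)
m=(P[:,2]>.006)&(P[:,2]<.025)
print('board',m.sum(),cv2.minAreaRect((P[m][:,:2]*1000).astype(np.float32)))
m=(P[:,2]>.03);print('block',cv2.minAreaRect((P[m][:,:2]*1000).astype(np.float32)),P[m][:,2].max())
c=cv2.resize(a[140:330,60:200],None,fx=4,fy=3.1);save('crop0',cv2.resize(a[140:325,60:200],None,fx=3.2,fy=3.2,interpolation=cv2.INTER_CUBIC))
for n,(u,v) in dict(jar=(178,112),glue=(224,119),spool=(294,115)).items(): print(n,W[v,u])
E
```

```text
stack zmax [0.00263142 0.09191372 0.09456644] 703 ((533.23779296875, 255.39625549316406), (122.30049133300781, 170.07688903808594), 71.37062072753906)
big zmax [0.00310237 0.03882804 0.04110012] 1728 ((277.9577941894531, 304.988525390625), (227.90289306640625, 163.40586853027344), 4.664309978485107)
small zmax [0.00216668 0.02203067 0.02474912] 415 ((602.2650146484375, 456.236328125), (93.8901596069336, 132.5188446044922), 6.385411739349365)
board 2171 ((561.2708740234375, -284.6688232421875), (180.57110595703125, 243.67083740234375), 78.30489349365234)
block ((578.0902709960938, -252.54507446289062), (66.52784729003906, 101.42489624023438), 77.9722900390625) 0.04648494928173715
jar [0.76924687 0.16899708 0.09209728]
glue [0.75530496 0.02941483 0.06366588]
spool [ 0.76859995 -0.19339469  0.05561512]
```

View pics/crop0.png

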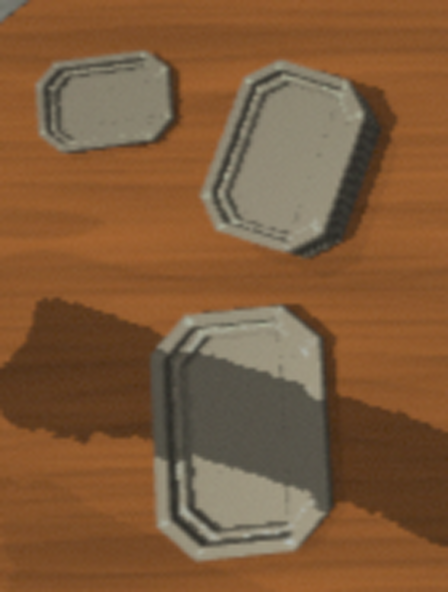

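The stacked tray measures 122 x 170 mm with its rim at about 92 mm, which matches the description. The big one is 228 x 163 mm and the small one 133 x 94 mm, so neither is the target. Next I'll get the board centre from its white colour and work out the approach.

```bash
cat >> h.py <<'E'
def go(p,ang=None):
    """report tool-frame shift (cm) to p after twist to jaw angle ang (deg world)"""
    s=observe();R=np.array(s['ee_rot']);e=np.array(s['ee_pos'])
    a=np.degrees(np.arctan2(R[1,2],R[0,2]))
    if ang is None: ang=a
    da=(ang-a+90)%180-90
    n=np.radians(a+da);c,sn=np.cos(n),np.sin(n)
    Rn=np.array([[sn,0,c],[-c,0,sn],[0,-1,0]])
    print('twist',-np.radians(da),'then shift cm',np.round((np.array(p)-e)@Rn*100,2),'now',np.round(e,4),'ang',round(a,2),'F',np.round(s['ft_force'],2),'gap',s['finger_gap'],'t',s['time_s'])
E
python3 - <<'E'
from h import *
z=np.load('top0.npz');a,d=z['a'],z['d'];W=cloud('top',d)
m=np.zeros(d.shape,bool);s=a[140:230,280:360].astype(int)
m[140:230,280:360]=(s.min(-1)>130)&(s.max(-1)-s.min(-1)<60)
P=W[m];P=P[np.isfinite(P[:,0])];print(cv2.minAreaRect((P[:,:2]*1000).astype(np.float32)))
c=np.array([.533,.255]);t=np.radians(-18.63);u=np.array([np.cos(t),np.sin(t)]);v=np.array([-u[1],u[0]])
for k,(x,y) in enumerate([(1,1),(-1,1),(-1,-1),(1,-1)]): print(k,c+x*.0688*u+y*.0438*v)
go([.612,.275,.20],26.4)
E
```

```text
((544.8870239257812, -266.2962646484375), (148.90951538085938, 198.65762329101562), 77.94554901123047)
0 [0.61218712 0.2745264 ]
1 [0.48179718 0.31848348]
2 [0.45381288 0.2354736 ]
3 [0.58420282 0.19151652]
twist 0.6702650013238562 then shift cm [41.38  3.06 18.09] now [0.266  0.5652 0.2306] ang 64.8 F [-0.07 -0.28 -0.27] gap 0.998845078059164 t 0.1
```

Request:
send_rows(
  commands=[
    [[0,0,0,0.1117,1],[0,0,0,0.1117,1],[0,0,0,0.1117,1],[0,0,0,0.1117,1],[0,0,0,0.1117,1],[0,0,0,0.1117,1],[2.3,0.1,1.0,0,0.7],[2.3,0.1,1.0,0,0.6],[2.3,0.1,1.0,0,0.6],[2.3,0.1,1.0,0,0.6],[2.3,0.1,1.0,0,0.6],[2.3,0.1,1.0,0,0.6],[2.3,0.1,1.0,0,0.6],[2.3,0.1,1.0,0,0.6],[2.3,0.1,1.0,0,0.6],[2.3,0.1,1.0,0,0.6],[2.3,0.1,1.0,0,0.6],[2.3,0.1,1.0,0,0.6],[2.3,0.1,1.0,0,0.6],[2.3,0.1,1.0,0,0.6]],
  ],
  force=20,
)

```text
time_s: 1.77
ee_pos: [0.5353, 0.3384, 0.2169]
ee_rot: [[0.445, -0.001, 0.896], [-0.896, -0.0, 0.445], [0.0, -1.0, -0.001]]
ft_force: [-0.3, 0.3, 0.2]
finger_gap: 0.601
```

Request:
send_rows(
  commands=[
    [[2.3,0.2,1.0,0,0.6],[2.3,0.3,1.0,0,0.6],[2.3,0.3,1.0,0,0.6],[2.2,0.3,1.0,0,0.6],[0,0,0,0,0.6],[0,0,0,0,0.6],[0,0,0,0,0.6]],
  ],
)

```text
time_s: 2.35
ee_pos: [0.6104, 0.2763, 0.2059]
ee_rot: [[0.445, -0.001, 0.896], [-0.896, 0.0, 0.445], [-0.001, -1.0, -0.001]]
ft_force: [-0.6, 0.6, 0.2]
finger_gap: 0.598
```

```bash
python3 - <<'E'
from h import *
s=observe();a,d=read_camera('wrist');save('w1',a);np.savez('w1.npz',a=a,d=d,R=s['ee_rot'],p=s['ee_pos'])
go([.612,.275,.20],26.4)
W=cloud('wrist',d,st=s)
z=W[...,2]
m=(z>.085)&(z<.1);print(m.sum(),np.median(z[m]))
b=np.uint8(m)*255
cv2.imwrite('pics/w1m.png',b)
f,cx,cy,i=K('wrist');print(i['mount'])
E
```

```text
twist 0.0015132204803711183 then shift cm [0.25 0.61 0.08] now [0.6101 0.2769 0.2061] ang 26.49 F [-0.69  0.89  0.82] gap 0.5969599907709543 t 2.4
7299 0.09177670945186923
[[ 3.63197482e-04  9.44250446e-01  3.29227830e-01 -8.50753500e-02]
 [-8.30760410e-04 -3.29227453e-01  9.44250282e-01 -1.42696249e-01]
 [ 9.99999589e-01 -6.16458771e-04  6.64871305e-04  2.87220642e-04]
 [ 0.00000000e+00  0.00000000e+00  0.00000000e+00  1.00000000e+00]]
```

View pics/w1.png

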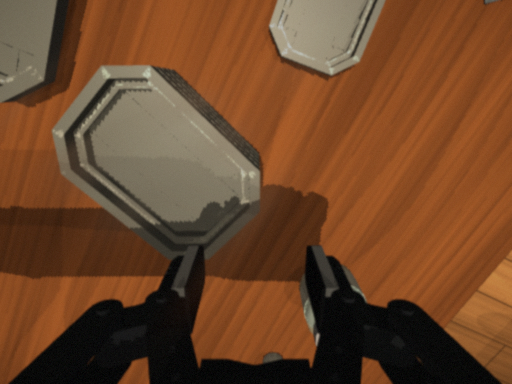

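View pics/w1m.png

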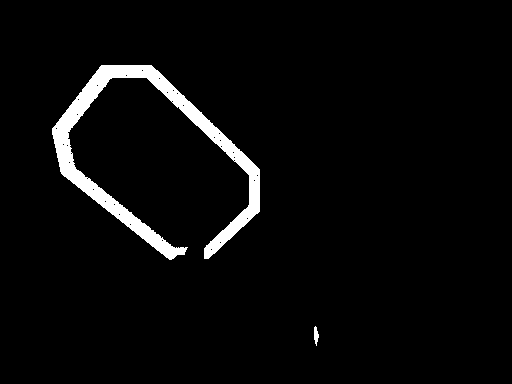

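The wrist view shows the whole rim clearly, with corner0 as the upright segment at (254,190). I'll fit the rim.

```bash
python3 - <<'E'
from h import *
q=np.load('w1.npz');s=dict(ee_rot=q['R'],ee_pos=q['p']);W=cloud('wrist',q['d'],st=s)
z=W[...,2];m=(z>.087)&(z<.097);m[260:]=0
P=W[m];r=cv2.minAreaRect((P[:,:2]*1000).astype(np.float32));print(r,np.median(P[:,2]))
(c,wh,an)=r;c=np.array(c)/1000
t=np.radians(an+90 if wh[1]>wh[0] else an);u=np.array([np.cos(t),np.sin(t)])
if u[0]<0:u=-u
v=np.array([-u[1],u[0]])
c0=c+.0688*u+.0438*v
# direct: strip of corner
sub=W[175:206,240:262].reshape(-1,3);k=(sub[:,2]>.087)&(sub[:,2]<.097);print('strip mean',sub[k].mean(0))
ang=np.degrees(np.arctan2(*(u+v)[::-1]));print(c,ang,c0,'corner2',c-.0688*u-.0438*v)
go([*c0,.15],ang)
E
```

```text
((532.2628173828125, 253.6094970703125), (120.83576965332031, 170.75204467773438), 71.72791290283203) 0.09182138950485276
strip mean [0.61102447 0.27458062 0.09199617]
[0.53226282 0.2536095 ] 26.72791290283202 [0.61132642 0.27363017] corner2 [0.45319922 0.23358882]
twist -0.004209939333819966 then shift cm [ 0.34  5.61 -0.04] now [0.6101 0.2769 0.2061] ang 26.49 F [-0.69  0.89  0.82] gap 0.5969599907709543 t 2.4
```

Request:
send_rows(
  commands=[
    [[0.34,1.0,0,-0.004,0.5],[0,2.0,0,0,0.45],[0,2.0,0,0,0.45],[0,2.0,0,0,0.45],[0,1.5,0,0,0.45],[0,1.0,0,0,0.45],[0,0.5,0,0,0.45],[0,0.5,0,0,0.45],[0,0,0,0,0.45],[0,0,0,0,0.45],[0,0,0,0,0.45]],
  ],
)

```text
time_s: 3.32
ee_pos: [0.613, 0.2729, 0.1023]
ee_rot: [[0.448, 0.001, 0.894], [-0.894, 0.001, 0.448], [-0.0, -1.0, 0.002]]
ft_force: [0.6, 0.8, 0.2]
finger_gap: 0.451
```

```bash
python3 - <<'E'
from h import *
s=observe();a,d=read_camera('wrist');save('w2',a)
go([.6113,.2736,.082],26.73)
E
```

```text
twist -0.0016994459839140567 then shift cm [-0.14  2.03 -0.12] now [0.613  0.2729 0.1023] ang 26.63 F [0.34 0.4  0.03] gap 0.44673023726183564 t 3.3667
```

View pics/w2.png

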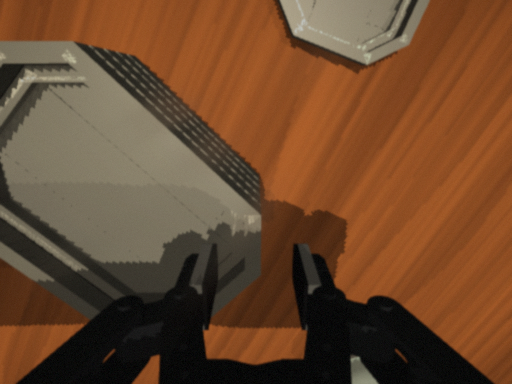

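The fingers straddle corner0's rim: its outer edge is at column 261 and the jaws are at columns 213 and 297. Now I'll descend and pinch gently.

Request:
send_rows(
  commands=[
    [[-0.14,0.6,-0.1,0,0.45],[0,0.6,0,0,0.45],[0,0.5,0,0,0.45],[0,0.3,0,0,0.45],[0,0,0,0,0.45],[0,0,0,0,0.3],[0,0,0,0,0.2],[0,0,0,0,0.15],[0,0,0,0,0.1],[0,0,0,0,0.0],[0,0,0,0,0.0],[0,0,0,0,0],[0,0,0,0,0],[0,0,0,0,0]],
  ],
  force=20,
)

```text
time_s: 4.53
ee_pos: [0.6112, 0.2735, 0.0817]
ee_rot: [[0.448, 0.001, 0.894], [-0.894, 0.0, 0.448], [-0.0, -1.0, 0.001]]
ft_force: [0.0, 0.3, 3.5]
finger_gap: 0.097
```

```bash
python3 - <<'E'
from h import *
s=observe();a,d=read_camera('wrist');save('w3',a)
go([.6113,.2736,.082],26.73)
W=cloud('wrist',d,st=s);z=W[...,2];np.save('z3.npy',W)
E
```

```text
twist -0.001686364047921036 then shift cm [ 0.   -0.03  0.02] now [0.6112 0.2735 0.0817] ang 26.63 F [-1.14 -0.89  3.82] gap 0.10216470066242311 t 4.5833
```

View pics/w3.png

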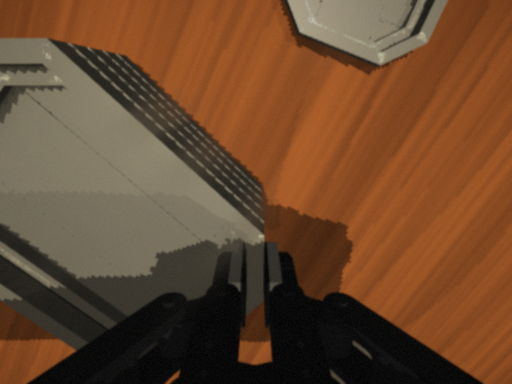

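Gripped, with a gap of about 9 mm. I'll lift slowly.

Request:
send_rows(
  commands=[
    [[0,-0.1,0,0,0],[0,-0.1,0,0,0],[0,-0.1,0,0,0],[0,-0.1,0,0,0],[0,-0.1,0,0,0],[0,-0.1,0,0,0],[0,-0.1,0,0,0],[0,-0.1,0,0,0],[0,0,0,0,0],[0,0,0,0,0]],
  ],
)

```text
time_s: 5.42
ee_pos: [0.611, 0.2735, 0.0895]
ee_rot: [[0.448, 0.0, 0.894], [-0.894, 0.0, 0.448], [-0.0, -1.0, 0.0]]
ft_force: [0.8, 0.6, -1.7]
finger_gap: 0.095
```

```bash
cat >> h.py <<'E'
def rep(tag,sc=True):
    s=observe()
    for n in ('wrist','top'):
        a,d=read_camera(n);W=cloud(n,d,st=s);np.savez(tag+n+'.npz',a=a,d=d,W=W);save(tag+n,a)
        if n=='top':
            save(tag+'topc',cv2.resize(a[140:250,90:210],None,fx=5,fy=5,interpolation=cv2.INTER_CUBIC))
            # z near corners
            for k,p in dict(c0=(.6113,.2736),c1=(.4811,.3178),c2=(.4532,.2336),c3=(.5833,.1894)).items():
                m=(np.hypot(W[...,0]-p[0],W[...,1]-p[1])<.010)&(W[...,2]>.05);print(k,m.sum(),np.round(np.percentile(W[m][:,2],[50,80]),4) if m.any() else '')
    go([.6113,.2736,.082],26.73)
E
python3 -c "
from h import *
rep('a')"
```

```text
c0 80 [0.4785 0.4797]
c1 0 
c2 103 [0.5524 0.5589]
c3 33 [0.0966 0.0989]
twist -0.0016972831536851034 then shift cm [0.   0.74 0.03] now [0.611  0.2735 0.0894] ang 26.63 F [-0.51  0.57 -1.61] gap 0.10031699137247019 t 5.5167
```

View pics/awrist.png

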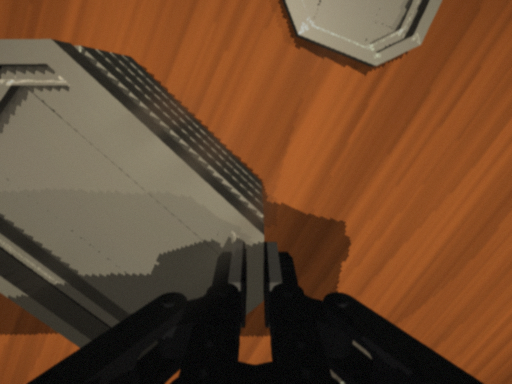

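```bash
cat >> h.py <<'E'
def plane(W):
    Q=W[110:250,10:150].reshape(-1,3);Q=Q[np.isfinite(Q[:,2])&(Q[:,2]>.055)]
    d=np.array([np.cos(np.radians(26.73)),np.sin(np.radians(26.73))]);n=np.array([-d[1],d[0]])
    X=Q[:,:2]-[.5323,.2536];A=np.c_[X@d,X@n,np.ones(len(Q))]
    for _ in range(4):
        c,*_r=np.linalg.lstsq(A,Q[:,2],rcond=None);r=Q[:,2]-A@c;k=abs(r)<max(.002,1.5*np.std(r)*0+.002);A,Q=A[k],Q[k]
    print('floor centre z %.4f slope diag %.4f slope cross %.4f n %d'%(c[2],c[0],c[1],len(Q)),'-> c0 rise %.1f c2 rise %.1f mm rel centre'%(c[0]*81.5,-c[0]*81.5))
E
python3 -c "
from h import *
plane(np.load('z3.npy'));plane(np.load('awrist.npz')['W'])
W=np.load('awrist.npz')['W'];W3=np.load('z3.npy')
for u,v in [(215,190),(250,205),(130,110)]: print(W3[v,u],W[v,u])
"
```

```text
floor centre z 0.0668 slope diag 0.0258 slope cross 0.0174 n 7548 -> c0 rise 2.1 c2 rise -2.1 mm rel centre
floor centre z 0.0723 slope diag 0.0501 slope cross 0.0099 n 8348 -> c0 rise 4.1 c2 rise -4.1 mm rel centre
[0.57771409 0.3015688  0.09148719] [0.57757251 0.3013466  0.09859929]
[0.59805234 0.29512681 0.0719285 ] [0.59853288 0.29373174 0.07574317]
[0.53148573 0.31689203 0.08866559] [0.53129157 0.31690379 0.09642635]
```

```bash
python3 - <<'E'
from h import *
d=np.array([np.cos(np.radians(26.73)),np.sin(np.radians(26.73))]);n=np.array([-d[1],d[0]])
W0=cloud('wrist',np.load('w1.npz')['d'],st=dict(ee_rot=np.load('w1.npz')['R'],ee_pos=np.load('w1.npz')['p']))
for W in (W0,np.load('z3.npy'),np.load('awrist.npz')['W']):
  print('--')
  X=W[...,:2]-np.array([.5323,.2536]);p=X@d;q=X@n
  for a in np.arange(-60,81,20):
    o=[]
    for b in (-20,0,20,40,50,60,70,77):
      m=(abs(p*1000-a)<4)&(abs(q*1000-b)<4)&(W[...,2]>.03);o.append('%5.1f'%(np.median(W[m][:,2])*1000) if m.sum()>3 else '  .  ')
    print(a,' '.join(o))
a,dd=read_camera('scene');save('sc1',a[90:220,230:420]);Ws=cloud('scene',dd);np.savez('sc1.npz',a=a,W=Ws)
z=np.load('scene0.npz');S0=cloud('scene',z['d'])
save('sc1c',cv2.resize(np.vstack([z['a'][110:190,270:380],a[110:190,270:380]]),None,fx=3.6,fy=3.6,interpolation=cv2.INTER_CUBIC))
E
```

```text
--
-60  91.8  66.7  65.8  77.2  91.2  91.9   .     .  
-40  66.8  66.1  66.5  66.3  66.4  77.1  90.9  91.8
-20  66.2  66.5  66.5  66.3  66.4  65.8  77.9  91.5
0  66.4  66.6  66.3  66.3  66.1  66.8  91.0  92.0
20 263.9 280.1  66.2  67.9  78.8  91.6  70.9   .  
40 262.7 252.9  67.1  91.4  69.0   .     .     .  
60  65.8 284.6  91.4   .     .     .     .     .  
80  92.0 284.8   .     .     .     .     .     .  
--
-60   .    66.2   .     .     .     .     .     .  
-40  66.7  66.2  66.4  66.5  66.5  66.6   .     .  
-20  66.2  66.5  66.5  66.4  66.3  65.8  78.0  90.6
0  66.5  66.5  66.5  66.3  66.2  77.6  91.7  92.0
20  66.4  66.5  66.2  77.8  91.8  91.1  71.5   .  
40  67.0  66.1  77.4  90.9  72.0   .     .     .  
60  65.9 159.1  90.8   .     .     .     .     .  
80  92.2  90.8   .     .     .     .     .     .  
--
-60   .    69.8  69.5   .     .     .     .     .  
-40  71.3  70.4  70.7  70.5  70.6  70.9   .     .  
-20  71.2  71.4  71.3  71.1  70.9  70.4  82.4  95.8
0  72.1  71.9  71.8  71.5  71.2  82.4  96.8  96.9
20  72.7  72.4  72.0  83.3  97.7  96.0  72.8   .  
40  73.6  72.8  83.8  96.1  73.2   .     .     .  
60  73.2 166.9  95.7   .     .     .     .     .  
80 100.0  95.0   .     .     .     .     .     .
```

View pics/sc1c.png

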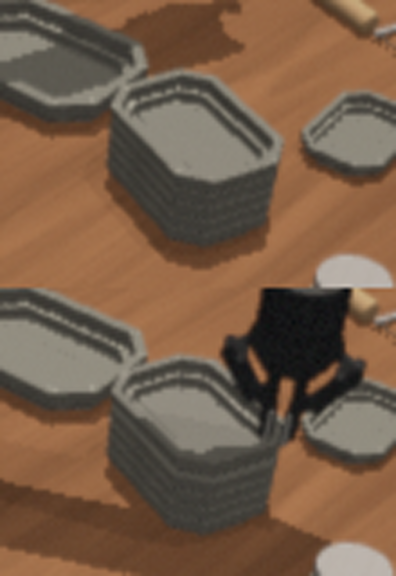

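The plane fit shows c0 up about 8 mm, but c2 has also crept up about 2.6 mm because the deep pinch carries some moment. I'll lower it, re-pinch higher on the rim so it pivots more freely, and try again.

Request:
send_rows(
  commands=[
    [[0,0.2,0,0,0],[0,0.2,0,0,0],[0,0.2,0,0,0],[0,0.15,0,0,0],[0,0,0,0,0],[0,0,0,0,0.3],[0,0,0,0,0.3],[0,0,0,0,0.3],[0,-0.25,0,0,0.3],[0,-0.25,0,0,0.3],[0,0,0,0,0.3],[0,0,0,0,0.2],[0,0,0,0,0.1],[0,0,0,0,0],[0,0,0,0,0],[0,0,0,0,0],[0,0,0,0,0]],
  ],
  force=20,
)

```text
time_s: 6.98
ee_pos: [0.611, 0.2735, 0.087]
ee_rot: [[0.448, 0.0, 0.894], [-0.894, 0.0, 0.448], [-0.0, -1.0, 0.0]]
ft_force: [-1.1, -0.1, 1.9]
finger_gap: 0.094
```

Request:
send_rows(
  commands=[
    [[0,-0.1,0,0,0],[0,-0.1,0,0,0],[0,-0.1,0,0,0],[0,-0.1,0,0,0],[0,-0.1,0,0,0],[0,-0.1,0,0,0],[0,-0.1,0,0,0],[0,0,0,0,0],[0,0,0,0,0]],
  ],
)

```text
time_s: 7.73
ee_pos: [0.611, 0.2735, 0.094]
ee_rot: [[0.448, 0.0, 0.894], [-0.894, 0.0, 0.448], [-0.0, -1.0, 0.0]]
ft_force: [0.9, 1.0, -1.0]
finger_gap: 0.092
```

```bash
cat >> h.py <<'E'
def tilt(tag):
    s=observe();a,dd=read_camera('wrist');W=cloud('wrist',dd,st=s);save(tag,a);np.savez(tag+'.npz',a=a,W=W)
    d=np.array([np.cos(np.radians(26.73)),np.sin(np.radians(26.73))]);n=np.array([-d[1],d[0]])
    X=(W[...,:2]-np.array([.5323,.2536]))*1000;p=X@d;q=X@n
    m=(W[...,2]>.06)&(p>-60)&(p<45)&(q>-30)&(q<45);P,Q,Z=p[m],q[m],W[m][:,2]*1000
    # keep floor only by interior region, robust
    k=(np.abs(P)/1>=0)&((Q<40-np.maximum(P,0)*.75))
    P,Q,Z=P[k],Q[k],Z[k]
    from scipy.optimize import least_squares
    r=least_squares(lambda c:c[0]+c[1]*P+c[2]*Q-Z,[np.median(Z),0,0],loss='soft_l1',f_scale=.4).x
    print('t %.2f floor rise %.1f slope %.3f cross %.3f  c0 %+.1f c2 %+.1f (mm) c1 %+.1f c3 %+.1f'%(s['time_s'],r[0]-66.4,r[1],r[2],r[0]-66.4+81.3*r[1],r[0]-66.4-81.3*r[1],r[0]-66.4-20*r[1]+79*r[2],r[0]-66.4+20*r[1]-79*r[2]),len(P))
    go([.6113,.2736,.082],26.73)
E
python3 -c "
from h import *
tilt('b')"
```

```text
t 7.73 floor rise 4.6 slope 0.052 cross -0.026  c0 +8.8 c2 +0.4 (mm) c1 +1.5 c3 +7.7 25527
twist -0.0016695294928428062 then shift cm [0.01 1.19 0.03] now [0.611  0.2735 0.0939] ang 26.63 F [-1.03 -0.62 -1.48] gap 0.0948918561393585 t 7.7833
```

View pics/b.png

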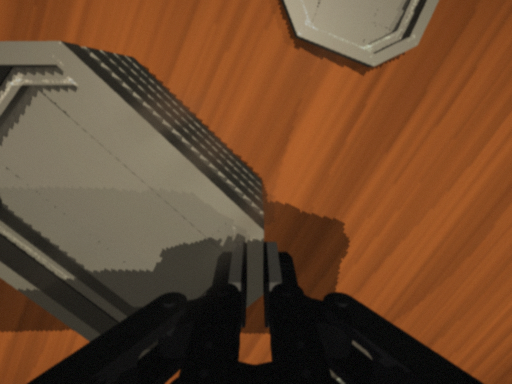

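c2 now stays down. I'll lift further.

Request:
send_rows(
  commands=[
    [[0,-0.1,0,0,0],[0,-0.1,0,0,0],[0,-0.1,0,0,0],[0,-0.1,0,0,0],[0,-0.1,0,0,0],[0,-0.1,0,0,0],[0,0,0,0,0],[0,0,0,0,0]],
  ],
)

```text
time_s: 8.45
ee_pos: [0.6112, 0.2735, 0.1001]
ee_rot: [[0.448, 0.001, 0.894], [-0.894, 0.0, 0.448], [0.0, -1.0, 0.001]]
ft_force: [-0.0, 0.2, -1.9]
finger_gap: 0.092
```

```bash
cat >> h.py <<'E'
def grid(W):
  d=np.array([np.cos(np.radians(26.73)),np.sin(np.radians(26.73))]);n=np.array([-d[1],d[0]])
  X=W[...,:2]-np.array([.5323,.2536]);p=X@d;q=X@n;pts=[]
  for a in np.arange(-60,81,20):
    o=[]
    for b in (-20,0,20,40,50,60,70,77):
      m=(abs(p*1000-a)<4)&(abs(q*1000-b)<4)&(W[...,2]>.03)&(W[...,2]<.15)
      zz=np.median(W[m][:,2])*1000 if m.sum()>3 else np.nan;o.append('%5.1f'%zz)
      if a<=0 and b<=40 and m.sum()>3 or (a in(20,40) and b<=0): pts.append((a,b,zz))
    print(a,' '.join(o))
  A=np.array([t for t in pts if np.isfinite(t[2])]);from scipy.optimize import least_squares
  r=least_squares(lambda c:c[0]+c[1]*A[:,0]+c[2]*A[:,1]-A[:,2],[70,0,0],loss='soft_l1',f_scale=.3).x
  h=r[0]-66.4;print('centre %+.1f slope %.3f cross %.3f c0 %+.1f c2 %+.1f'%(h,r[1],r[2],h+81.5*r[1],h-81.5*r[1]))
E
python3 -c "
from h import *
tilt('c');grid(np.load('b.npz')['W']);grid(np.load('c.npz')['W'])
a,d=read_camera('scene');save('sc2c',cv2.resize(a[110:190,270:380],None,fx=6,fy=6,interpolation=cv2.INTER_CUBIC))"
```

```text
t 8.45 floor rise 8.6 slope 0.075 cross -0.031  c0 +14.7 c2 +2.6 (mm) c1 +4.7 c3 +12.6 25030
twist -0.0018548551669223408 then shift cm [-0.01  1.8   0.02] now [0.6112 0.2734 0.1   ] ang 26.62 F [ 0.97 -0.   -0.71] gap 0.09487867506555403 t 8.5
-60  86.0  67.9  67.1  67.6   nan   nan   nan   nan
-40  69.4  68.4  68.6  68.5  68.4  71.3  80.2   nan
-20  69.4  69.4  69.4  69.4  69.2  68.6  80.5  94.3
0  70.3  70.3  70.1  69.7  69.7  79.8  95.4  95.3
20  71.1  71.1  70.6  81.0  96.2  95.1  74.0   nan
40  71.9  71.6  82.3  95.9  74.5   nan   nan   nan
60  72.1  83.4  95.8   nan   nan   nan   nan   nan
80  99.2  95.2   nan   nan   nan   nan   nan   nan
centre +3.8 slope 0.037 cross -0.010 c0 +6.8 c2 +0.8
-60  91.8  71.0  69.8  70.4   nan   nan   nan   nan
-40  73.0  71.6  71.7  71.5  71.5  81.8  84.4   nan
-20  73.0  73.0  72.8  72.9  72.7  72.0  83.9  97.6
0  74.5  74.3  74.2  73.6  73.7  74.6  99.2  99.1
20  75.8  75.5  75.1  86.3 100.8  99.2  74.0   nan
40  77.0  76.5  77.5 100.2  75.3   nan   nan   nan
60  77.7  78.8  99.6   nan   nan   nan   nan   nan
80 105.3 101.2   nan   nan   nan   nan   nan   nan
centre +7.9 slope 0.056 cross -0.016 c0 +12.5 c2 +3.4
```

View pics/sc2c.png

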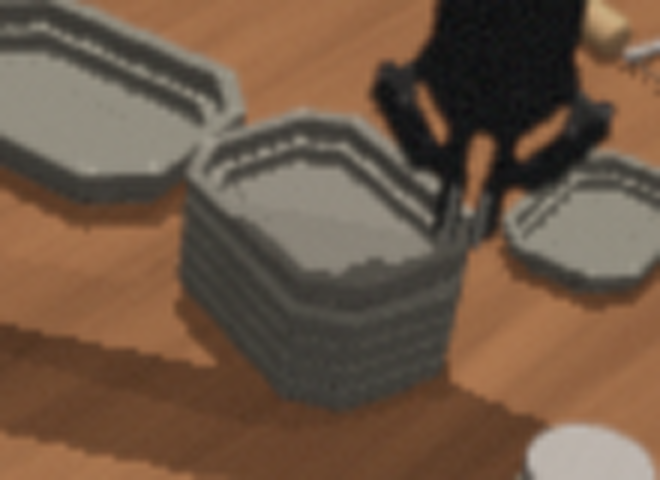

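c0 is at +12.5 mm and c2 at +3.4 mm, which leaves little margin for c2's 6 mm limit. I'll set it down and re-pinch shallower still.

Request:
send_rows(
  commands=[
    [[0,0.2,0,0,0],[0,0.2,0,0,0],[0,0.2,0,0,0],[0,0.2,0,0,0],[0,0.2,0,0,0],[0,0.2,0,0,0],[0,0.1,0,0,0],[0,0,0,0,0],[0,0,0,0,0.3],[0,0,0,0,0.3],[0,0,0,0,0.3],[0,-0.2,0,0,0.3],[0,0,0,0,0.2],[0,0,0,0,0.1],[0,0,0,0,0],[0,0,0,0,0],[0,0,0,0,0],[0,0,0,0,0]],
  ],
  force=20,
)

```text
time_s: 10.05
ee_pos: [0.611, 0.2735, 0.0889]
ee_rot: [[0.448, 0.0, 0.894], [-0.894, 0.0, 0.448], [-0.0, -1.0, 0.0]]
ft_force: [-0.3, -0.6, 2.1]
finger_gap: 0.091
```

Request:
send_rows(
  commands=[
    [[0,-0.1,0,0,0],[0,-0.1,0,0,0],[0,-0.1,0,0,0],[0,-0.1,0,0,0],[0,-0.1,0,0,0],[0,-0.1,0,0,0],[0,-0.1,0,0,0],[0,-0.1,0,0,0],[0,-0.1,0,0,0],[0,-0.1,0,0,0],[0,0,0,0,0],[0,0,0,0,0]],
  ],
)

```text
time_s: 11.05
ee_pos: [0.611, 0.2735, 0.0989]
ee_rot: [[0.448, 0.0, 0.894], [-0.894, 0.0, 0.448], [-0.0, -1.0, 0.0]]
ft_force: [-1.7, -0.1, -0.4]
finger_gap: 0.092
```

```bash
python3 -c "
from h import *
tilt('d');grid(np.load('d.npz')['W'])"
```

```text
t 11.05 floor rise 13.3 slope -0.014 cross -0.013  c0 +12.1 c2 +14.4 (mm) c1 +12.5 c3 +14.0 26188
twist -0.0017546308400605165 then shift cm [-0.    1.68  0.04] now [0.611  0.2734 0.0988] ang 26.63 F [ 0.08  1.11 -1.51] gap 0.09003110716332673 t 11.1
-60   nan  80.3  80.0   nan   nan   nan   nan   nan
-40  80.4  79.9  80.2  80.2  80.3  80.5  81.4   nan
-20  79.3  79.7  79.7  79.8  79.7  79.1  91.2 104.7
0  78.9  79.1  79.0  78.8  79.0  90.4 104.4 104.5
20  78.3  78.5  78.3  89.5 103.9 101.0  74.7   nan
40  77.8  77.6  89.2  99.3  72.9   nan   nan   nan
60  76.6  88.5  97.3   nan   nan   nan   nan   nan
80 102.4  96.2   nan   nan   nan   nan   nan   nan
centre +12.5 slope -0.027 cross 0.003 c0 +10.3 c2 +14.8
```

The tray is now off all its pips: c2 let go at +15 mm while c0 is at +10 mm. The peel order hasn't been met yet, so I'll seat it again, pinch deeper and look.

Request:
send_rows(
  commands=[
    [[0,0.2,0,0,0],[0,0.2,0,0,0],[0,0.2,0,0,0],[0,0.2,0,0,0],[0,0.2,0,0,0],[0,0,0,0,0.12],[0,0,0,0,0.16],[0,0,0,0,0.25],[0,0,0,0,0.3],[0,0,0,0,0.3],[0,0,0,0,0.3]],
  ],
  force=20,
)

```text
time_s: 12.02
ee_pos: [0.6109, 0.2734, 0.0888]
ee_rot: [[0.448, -0.0, 0.894], [-0.894, 0.0, 0.448], [-0.0, -1.0, -0.0]]
ft_force: [0.4, 0.3, -0.5]
finger_gap: 0.301
```

```bash
python3 -c "
from h import *
tilt('e');grid(np.load('e.npz')['W'])
a,d=read_camera('scene');save('sc3c',cv2.resize(a[110:190,270:380],None,fx=6,fy=6,interpolation=cv2.INTER_CUBIC))"
```

```text
t 12.02 floor rise 7.5 slope -0.011 cross 0.017  c0 +6.6 c2 +8.4 (mm) c1 +9.1 c3 +6.0 27687
twist -0.0017285832100106644 then shift cm [0.   0.68 0.04] now [0.6109 0.2734 0.0888] ang 26.63 F [-0.79 -0.95 -0.65] gap 0.30226128222853443 t 12.0667
-60   nan  75.0   nan   nan   nan   nan   nan   nan
-40  73.6  74.3  75.4  76.5  77.0  77.3  77.5   nan
-20  72.2  73.5  74.6  75.5  76.0  76.0  88.5  88.8
0  71.5  72.5  73.5  74.3  74.6  86.9 101.5 101.6
20  70.5  71.4  72.2  84.8  99.4  95.7  69.9   nan
40 145.1  70.4  82.7  93.1  70.0   nan   nan   nan
60  67.9 132.2  92.2   nan   nan   nan   nan   nan
80  92.9  91.7   nan   nan   nan   nan   nan   nan
centre +6.1 slope -0.047 cross 0.051 c0 +2.3 c2 +9.9
```

View pics/sc3c.png

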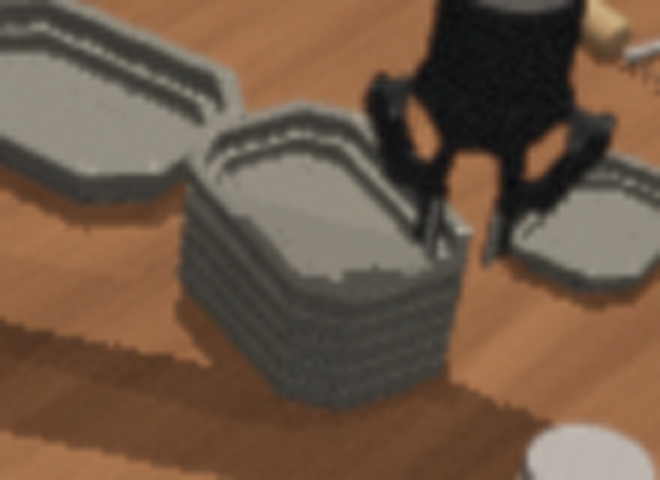

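View pics/e.png

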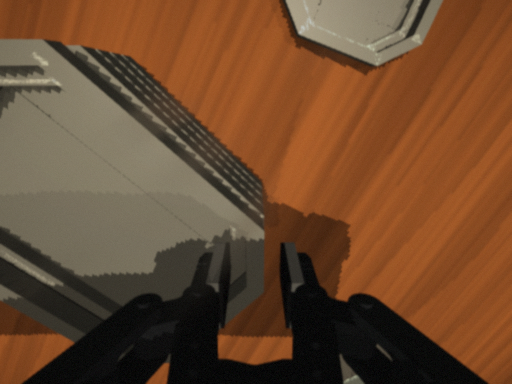

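The tray has caught: c0 and c3 are seated, but the -x end (c1, c2) is still up about 10 mm. Peeling c2 with c0 down satisfies the criterion just as well, so I'll move over to c2 without a twist and take a look.

Request:
send_rows(
  commands=[
    [[0,-1,0,0,0.45],[0,-2,0,0,0.45],[0,-2,0,0,0.45],[0,-2,0,0,0.45],[0,-2,0,0,0.45],[0,0,-2,0,0.45],[0,0,-2,0,0.45],[0,0,-2,0,0.45],[0,0,-2,0,0.45],[0,0,-2,0,0.45],[0,0,-2,0,0.45],[0,0,-2,0,0.45],[0,0,-2,0,0.45],[0,0,-0.3,0,0.45],[0,0,0,0,0.45],[0,0,0,0,0.45]],
  ],
)

```text
time_s: 13.45
ee_pos: [0.4659, 0.2008, 0.1796]
ee_rot: [[0.448, 0.001, 0.894], [-0.894, 0.001, 0.448], [-0.0, -1.0, 0.002]]
ft_force: [1.9, -0.5, 0.1]
finger_gap: 0.449
```

```bash
python3 -c "
from h import *
s=observe();a,d=read_camera('wrist');W=cloud('wrist',d,st=s);np.savez('f.npz',a=a,W=W);save('f',a)
go([.4532,.2336,.15],26.73)
d_=np.array([np.cos(np.radians(26.73)),np.sin(np.radians(26.73))]);n=np.array([-d_[1],d_[0]])
z=W[...,2]
m=(z>.085)&(z<.115);cv2.imwrite('pics/fm.png',np.uint8(np.clip((z-.06)/.06,0,1)*255))
"
```

```text
twist -0.0016415110778571088 then shift cm [-3.5   2.93  0.33] now [0.466  0.2008 0.1793] ang 26.64 F [ 0.75  0.34 -1.26] gap 0.4500074296221233 t 13.5<string>:7: RuntimeWarning: invalid value encountered in cast
```

View pics/f.png

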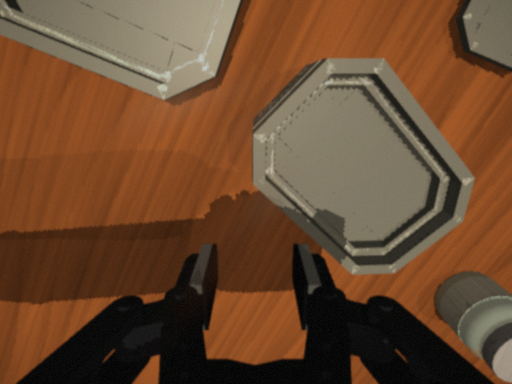

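View pics/fm.png

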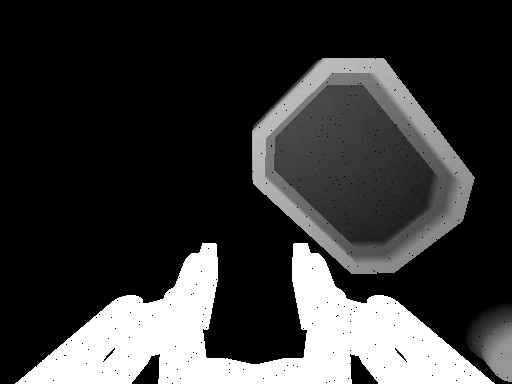

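```bash
cat >> h.py <<'E'
def fitray(W,box,f=None):
    u0,v0,u1,v1=box
    Q=W[v0:v1,u0:u1].reshape(-1,3);Q=Q[np.isfinite(Q[:,2])&(Q[:,2]>.055)&(Q[:,2]<.16)]
    from scipy.optimize import least_squares
    c0=np.array([.5323,.2536]);X=Q[:,:2]-c0
    # floor fit: lower mode, near centre
    k=np.hypot(*X.T)<.035
    r=least_squares(lambda c:(c[0]+X[k]@c[1:]-Q[k,2])*1000,[.067,0,0],loss='soft_l1',f_scale=.4).x
    res=Q[:,2]-(r[0]+X@r[1:]);rm=Q[(res>.021)&(res<.03)]
    X2=rm[:,:2]-c0
    r2=least_squares(lambda c:(c[0]+X2@c[1:]-rm[:,2])*1000,[.092,0,0],loss='soft_l1',f_scale=.4).x
    R=cv2.minAreaRect((rm[:,:2]*1000).astype(np.float32));print('floor',np.round(r,4),'rim',np.round(r2,4),len(rm),R)
    c=np.array(R[0])/1000;an=R[2]+(90 if R[1][1]>R[1][0] else 0);t=np.radians(an);u=np.array([np.cos(t),np.sin(t)]);u=u if u[0]>0 else -u;v=np.array([-u[1],u[0]])
    for i,(x,y) in enumerate([(1,1),(-1,1),(-1,-1),(1,-1)]):
        p=c+x*.0688*u+y*.0438*v;print('corner%d'%i,np.round(p,4),'rim z %.4f'%(r2[0]+(p-c0)@r2[1:]))
    print('diag ang',np.degrees(np.arctan2(*(u+v)[::-1])))
E
python3 -c "
from h import *
fitray(np.load('f.npz')['W'],(240,50,480,280))
W=np.load('f.npz')['W']; print(W[150:240:1,270][:0])
for n in ('w1',):
  q=np.load('w1.npz');fitray(cloud('wrist',q['d'],st=dict(ee_rot=q['R'],ee_pos=q['p'])),(40,50,270,240))"
```

```text
floor [ 0.0726 -0.0688  0.0223] rim [ 0.0981 -0.0694  0.0229] 8719 ((532.8114624023438, 252.99517822265625), (120.4312744140625, 170.9881591796875), 71.7568359375)
corner0 [0.6119 0.2731] rim z 0.0930
corner1 [0.4812 0.3161] rim z 0.1031
corner2 [0.4538 0.2329] rim z 0.1031
corner3 [0.5844 0.1899] rim z 0.0930
diag ang 26.756835937500007
[]
floor [0.0664 0.0002 0.0002] rim [0.0918 0.0011 0.0018] 6175 ((532.2633666992188, 253.60806274414062), (120.83578491210938, 170.75204467773438), 71.72789764404297)
corner0 [0.6113 0.2736] rim z 0.0919
corner1 [0.4807 0.3168] rim z 0.0919
corner2 [0.4532 0.2336] rim z 0.0917
corner3 [0.5839 0.1904] rim z 0.0917
diag ang 26.727897644042972
```

c0 and c3 are at +1 mm, and c1 and c2 at +11 mm. A loose pinch at c2, raised about 6 mm, should satisfy the peel with c0 still seated.

```bash
python3 -c "
from h import *
go([.4538,.2329,.0965],26.75)"
```

```text
twist -0.0019905769282561533 then shift cm [-3.41  8.28  0.36] now [0.466  0.2008 0.1793] ang 26.64 F [ 0.75  0.34 -1.26] gap 0.4500074296221233 t 13.5
```

Request:
send_rows(
  commands=[
    [[-1.7,0.5,0.18,-0.002,0.4],[-1.7,1.5,0.18,0,0.4],[0,2.0,0,0,0.4],[0,1.5,0,0,0.4],[0,1.0,0,0,0.4],[0,0.6,0,0,0.4],[0,0,0,0,0.4],[0,0,0,0,0.4],[0,0,0,0,0.4]],
  ],
)

```text
time_s: 14.25
ee_pos: [0.4538, 0.2326, 0.1087]
ee_rot: [[0.45, 0.001, 0.893], [-0.893, 0.001, 0.45], [-0.0, -1.0, 0.001]]
ft_force: [-0.0, -0.0, 0.2]
finger_gap: 0.4
```

```bash
python3 -c "
from h import *
s=observe();a,d=read_camera('wrist');W=cloud('wrist',d,st=s);np.savez('g.npz',a=a,W=W);save('g',a)
go([.4538,.2329,.0965],26.75)
"
```

```text
twist -0.00035862266596538013 then shift cm [-0.03  1.22  0.01] now [0.4538 0.2326 0.1087] ang 26.73 F [0.53 0.6  0.01] gap 0.3994351889684557 t 14.3
```

View pics/g.png

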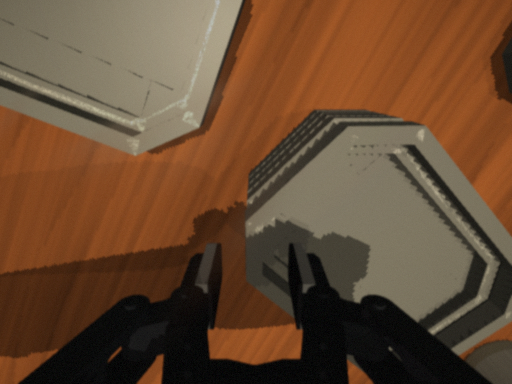

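The jaws (columns 218 and 290) straddle c2's rim at columns 247-258. I'll descend, close to just over the rim thickness, and lift a few mm.

Request:
send_rows(
  commands=[
    [[0,0.5,0,0,0.35],[0,0.5,0,0,0.3],[0,0.2,0,0,0.25],[0,0,0,0,0.2],[0,0,0,0,0.15],[0,0,0,0,0.12],[0,0,0,0,0.11],[0,0,0,0,0.105],[0,0,0,0,0.105],[0,0,0,0,0.105],[0,-0.1,0,0,0.105],[0,-0.1,0,0,0.105],[0,0,0,0,0.105]],
  ],
  force=20,
)

```text
time_s: 15.38
ee_pos: [0.4531, 0.2324, 0.098]
ee_rot: [[0.45, -0.0, 0.893], [-0.893, 0.0, 0.45], [-0.0, -1.0, -0.0]]
ft_force: [0.2, 0.3, -0.5]
finger_gap: 0.105
```

```bash
python3 -c "
from h import *
s=observe();a,d=read_camera('wrist');W=cloud('wrist',d,st=s);np.savez('i.npz',a=a,W=W);save('i',a)
go([.4538,.2329,.0965],26.75)
fitray(np.load('g.npz')['W'],(240,105,512,350))
fitray(W,(240,105,512,350))
"
```

```text
twist 1.0679085751389564e-05 then shift cm [-0.01  0.14  0.09] now [0.4531 0.2324 0.0979] ang 26.75 F [-0.14 -0.07 -0.61] gap 0.10894419444662022 t 15.4333
floor [ 0.0725 -0.0682  0.0221] rim [ 0.0979 -0.0702  0.0237] 10425 ((532.8782958984375, 252.74774169921875), (120.70123291015625, 171.96356201171875), 71.67613220214844)
corner0 [0.612  0.2727] rim z 0.0928
corner1 [0.4813 0.316 ] rim z 0.1030
corner2 [0.4538 0.2328] rim z 0.1029
corner3 [0.5844 0.1895] rim z 0.0927
diag ang 26.676132202148438
floor [ 0.0736 -0.0806  0.0215] rim [ 0.0989 -0.0828  0.0239] 9898 ((526.32568359375, 275.61480712890625), (177.36456298828125, 113.17286682128906), 7.915476322174072)
corner0 [0.5884 0.3285] rim z 0.0961
corner1 [0.4521 0.3095] rim z 0.1069
corner2 [0.4642 0.2228] rim z 0.1038
corner3 [0.6005 0.2417] rim z 0.0930
diag ang 52.91547632217407
```

View pics/i.png

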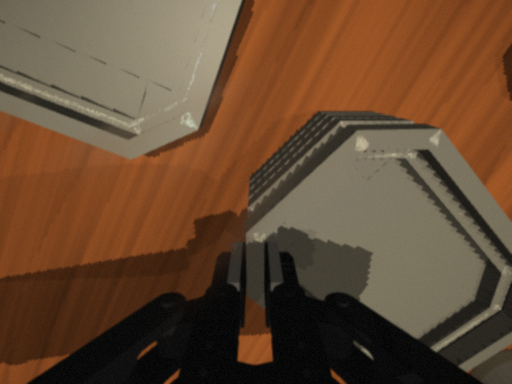

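It works: c2 is at 104.9 mm with c0 still at 92.8 mm. I'll raise it 7 mm more and hold for a few rows.

Request:
send_rows(
  commands=[
    [[0,-0.1,0,0,0.105],[0,-0.1,0,0,0.105],[0,-0.1,0,0,0.105],[0,-0.1,0,0,0.105],[0,-0.1,0,0,0.105],[0,-0.1,0,0,0.105],[0,-0.1,0,0,0.105],[0,0,0,0,0.105],[0,0,0,0,0.105],[0,0,0,0,0.105]],
  ],
)

```text
time_s: 16.27
ee_pos: [0.4532, 0.2323, 0.1048]
ee_rot: [[0.45, -0.0, 0.893], [-0.893, 0.0, 0.45], [-0.0, -1.0, -0.0]]
ft_force: [-0.8, -0.0, -1.2]
finger_gap: 0.108
```

```bash
cat >> h.py <<'E'
def fl(W,box,C=(.5323,.2536)):
    from scipy.optimize import least_squares
    u0,v0,u1,v1=box
    Q=W[v0:v1,u0:u1].reshape(-1,3);Q=Q[np.isfinite(Q[:,2])&(Q[:,2]>.055)];X=Q[:,:2]-np.array(C)
    k=np.hypot(*X.T)<.04
    r=least_squares(lambda c:(c[0]+X[k]@c[1:]-Q[k,2])*1000,[np.median(Q[k,2]),0,0],loss='soft_l1',f_scale=.4).x
    print('floor',np.round(r,4),{n:round(float(r[0]+.0255+np.dot(o,r[1:])),4) for n,o in dict(c0=(.079,.020),c1=(-.0516,.0632),c2=(-.079,-.020),c3=(.0516,-.0632)).items()})
E
python3 -c "
from h import *
s=observe();a,d=read_camera('wrist');W=cloud('wrist',d,st=s);np.savez('j.npz',a=a,W=W);save('j',a)
go([.4538,.2329,.0965],26.75)
for n in 'gij': fl(np.load(n+'.npz')['W'],(240,105,512,350))
"
```

```text
twist -7.788455413535258e-05 then shift cm [-0.02  0.83  0.08] now [0.4531 0.2324 0.1048] ang 26.75 F [-0.3   0.2  -1.39] gap 0.10377936073074892 t 16.3167
floor [ 0.0725 -0.0717  0.0222] {'c0': 0.0928, 'c1': 0.1031, 'c2': 0.1033, 'c3': 0.0929}
floor [ 0.0736 -0.0806  0.021 ] {'c0': 0.0931, 'c1': 0.1045, 'c2': 0.105, 'c3': 0.0936}
floor [ 0.0769 -0.1187  0.0102] {'c0': 0.0932, 'c1': 0.1091, 'c2': 0.1116, 'c3': 0.0956}
```

View pics/j.png

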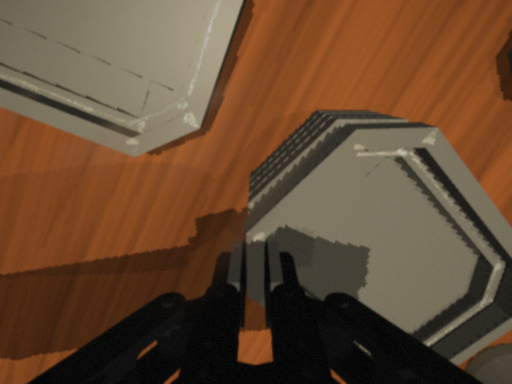

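The criterion is met: c2 is at 111.6 mm (over 107) and c0 at 93.2 mm (under 98). The task asks for two to three centimetres, so I'll go 5 mm more and check.

Request:
send_rows(
  commands=[
    [[0,-0.1,0,0,0.105],[0,-0.1,0,0,0.105],[0,-0.1,0,0,0.105],[0,-0.1,0,0,0.105],[0,-0.1,0,0,0.105],[0,0,0,0,0.105],[0,0,0,0,0.105]],
  ],
)

```text
time_s: 16.9
ee_pos: [0.4533, 0.2324, 0.1099]
ee_rot: [[0.45, 0.0, 0.893], [-0.893, 0.0, 0.45], [-0.0, -1.0, 0.0]]
ft_force: [-0.2, 0.6, -0.7]
finger_gap: 0.108
```

```bash
python3 -c "
from h import *
s=observe();a,d=read_camera('wrist');W=cloud('wrist',d,st=s);np.savez('k.npz',a=a,W=W);save('k',a)
go([.4538,.2329,.0965],26.75)
fl(W,(240,105,512,350))
a,d=read_camera('scene');save('sc4c',cv2.resize(a[110:190,270:380],None,fx=6,fy=6,interpolation=cv2.INTER_CUBIC))
"
```

```text
twist -0.00016154807534055844 then shift cm [-0.03  1.33  0.08] now [0.4532 0.2323 0.1098] ang 26.74 F [ 0.12 -0.55 -0.5 ] gap 0.10560826437385394 t 16.95
floor [ 0.0822 -0.116   0.0069] {'c0': 0.0987, 'c1': 0.1142, 'c2': 0.1168, 'c3': 0.1013}
```

View pics/sc4c.png

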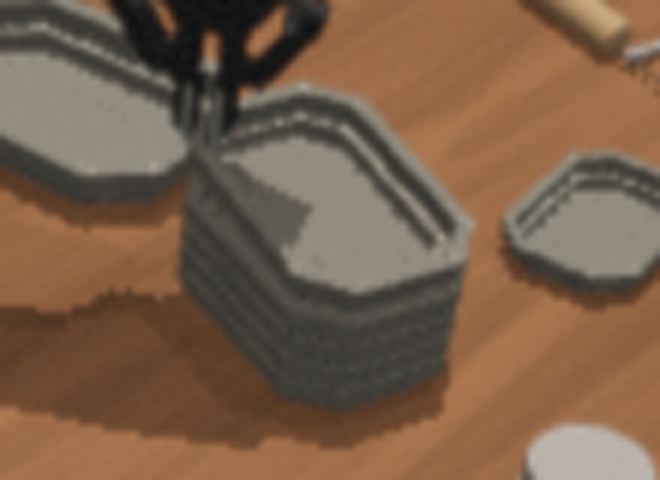

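c2 reached +20 mm with c0 at +1.4 mm, held for about 0.3 s. c0 is now letting go too, with the stack standing where it was. I'll close firmly and lift clear.

Request:
send_rows(
  commands=[
    [[0,-0.1,0,0,0.1],[0,-0.1,0,0,0.09],[0,-0.1,0,0,0.05],[0,-0.1,0,0,0],[0,0,0,0,0],[0,0,0,0,0],[0,-0.1,0,0,0],[0,-0.1,0,0,0],[0,-0.1,0,0,0],[0,-0.1,0,0,0],[0,0,0,0,0]],
  ],
  force=60,
)

```text
time_s: 17.92
ee_pos: [0.4533, 0.2325, 0.1181]
ee_rot: [[0.45, 0.0, 0.893], [-0.893, 0.0, 0.45], [-0.0, -1.0, 0.0]]
ft_force: [0.2, 0.4, -1.5]
finger_gap: 0.079
```

```bash
python3 -c "
from h import *
s=observe();a,d=read_camera('wrist');W=cloud('wrist',d,st=s);np.savez('l.npz',a=a,W=W);save('l',a)
go([.4538,.2329,.0965],26.75)
fl(W,(240,105,512,350))
a,d=read_camera('scene');save('sc5c',cv2.resize(a[110:190,270:380],None,fx=6,fy=6,interpolation=cv2.INTER_CUBIC))
"
```

```text
twist -0.00010483725513479473 then shift cm [-0.02  2.15  0.07] now [0.4533 0.2324 0.118 ] ang 26.74 F [ 0.65 -0.03 -1.9 ] gap 0.07833105714241075 t 17.9667
floor [ 0.0921 -0.0941  0.0152] {'c0': 0.1105, 'c1': 0.1234, 'c2': 0.1247, 'c3': 0.1118}
```

View pics/sc5c.png

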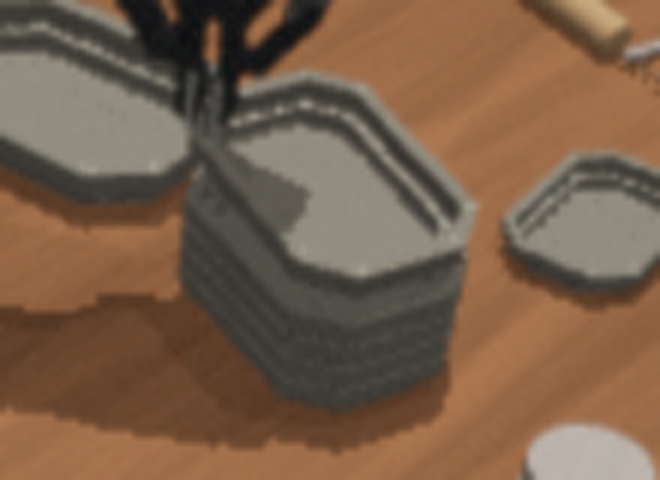

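Request:
send_rows(
  commands=[
    [[0,-0.3,0,0,0],[0,-0.5,0,0,0],[0,-0.6,0,0,0],[0,-0.6,0,0,0],[0,-0.6,0,0,0],[0,-0.6,0,0,0],[0,-0.6,0,0,0],[0,-0.6,0,0,0],[0,-0.5,0,0,0],[0,-0.3,0,0,0],[0,-0.1,0,0,0],[0,0,0,0,0]],
  ],
  force=80,
)

```text
time_s: 19.02
ee_pos: [0.4533, 0.2324, 0.171]
ee_rot: [[0.45, 0.0, 0.893], [-0.893, 0.0, 0.45], [-0.0, -1.0, 0.0]]
ft_force: [0.0, 0.5, -1.4]
finger_gap: 0.066
```

```bash
python3 -c "
from h import *
s=observe();a,d=read_camera('wrist');W=cloud('wrist',d,st=s);np.savez('m.npz',a=a,W=W);save('m',a)
print(np.round(s['joint_positions'],2))
go([.4655,-.287,.171],26.75)
fl(W,(240,105,512,350))
a,d=read_camera('scene');save('sc6',a)
"
```

```text
[-0.75  0.12  0.2   1.85 -0.03  1.17 -0.07]
twist -8.716195958496073e-05 then shift cm [ 4.693e+01 -3.000e-02 -2.227e+01] now [0.4531 0.2323 0.1707] ang 26.75 F [-0.37  0.04 -1.28] gap 0.06830466313646343 t 19.0667
floor [ 0.1448 -0.0961  0.0142] {'c0': 0.163, 'c1': 0.1761, 'c2': 0.1776, 'c3': 0.1644}
```

View pics/sc6.png

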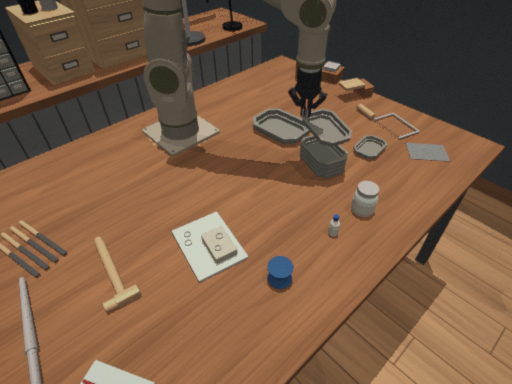

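View pics/m.png

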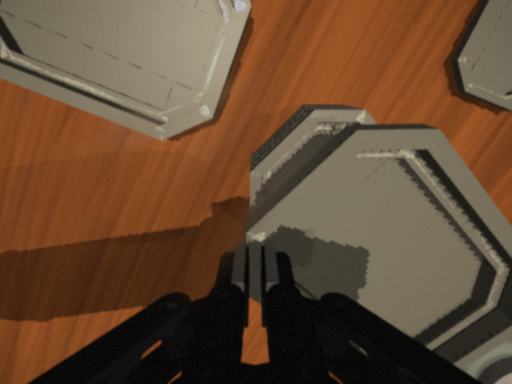

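The tray is held clear with a tilt of about 0.097 rad, and the stack is standing where it was. Now I'll carry it to the board.

Request:
send_rows(
  commands=[
    [[0.5,0,-0.2,0,0],[1.0,0,-0.5,0,0],[1.6,0,-0.75,0,0],[2,0,-0.95,0,0],[2,0,-0.95,0,0],[2,0,-0.95,0,0],[2,0,-0.95,0,0],[2,0,-0.95,0,0],[2,0,-0.95,0,0],[2,0,-0.95,0,0],[2,0,-0.95,0,0],[2,0,-0.95,0,0],[2,0,-0.95,0,0],[2,0,-0.95,0,0],[2,0,-0.95,0,0],[2,0,-0.95,0,0],[2,0,-0.95,0,0],[2,0,-0.95,0,0],[2,0,-0.95,0,0],[2,0,-0.95,0,0]],
  ],
  force=80,
)

```text
time_s: 20.78
ee_pos: [0.462, -0.1802, 0.1707]
ee_rot: [[0.449, -0.0, 0.893], [-0.893, 0.0, 0.449], [-0.0, -1.0, 0.0]]
ft_force: [0.9, 0.6, -1.3]
finger_gap: 0.071
```

Request:
send_rows(
  commands=[
    [[2,0,-0.95,0,0],[2,0,-0.95,0,0],[2,0,-0.95,0,0],[1.6,0,-0.75,0,0],[1.0,0,-0.5,0,0],[0.6,0,-0.3,0,0],[0.3,0,-0.1,0,0],[0,0,0,0,0],[0,0,0,0,0]],
  ],
)

```text
time_s: 21.53
ee_pos: [0.4655, -0.2827, 0.1706]
ee_rot: [[0.45, -0.0, 0.893], [-0.893, 0.001, 0.45], [-0.001, -1.0, 0.0]]
ft_force: [0.4, -0.1, -1.0]
finger_gap: 0.068
```

```bash
python3 -c "
from h import *
s=observe();a,d=read_camera('wrist');W=cloud('wrist',d,st=s);np.savez('n.npz',a=a,W=W);save('n',a)
go([.4655,-.287,.171],26.75)
e=np.array(s['ee_pos']);C=e[:2]+np.array([.0795,.0208]);fl(W,(240,105,512,350),C)
a,d=read_camera('top');save('t7',a);np.savez('t7.npz',a=a,d=d,W=cloud('top',d))
"
```

```text
twist 0.0008531313937474842 then shift cm [ 0.4  -0.03 -0.22] now [ 0.4656 -0.2825  0.1707] ang 26.8 F [-0.14  0.27 -0.91] gap 0.07034204781452298 t 21.5833
floor [ 0.1443 -0.0971  0.0149] {'c0': 0.1624, 'c1': 0.1758, 'c2': 0.1772, 'c3': 0.1639}
```

View pics/n.png

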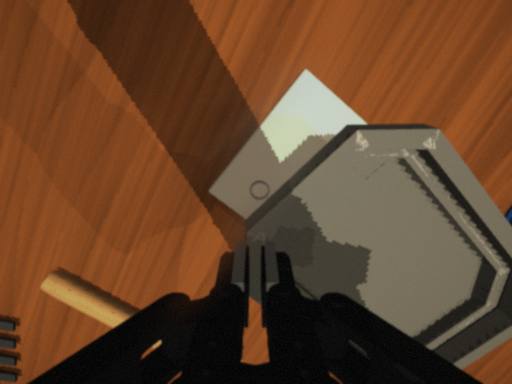

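View pics/t7.png

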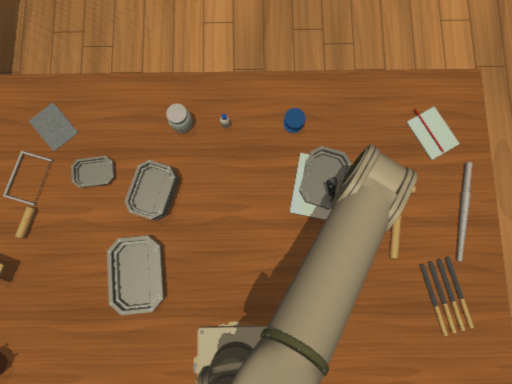

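Request:
send_rows(
  commands=[
    [[0.1,0.3,-0.1,0,0],[0.1,0.6,-0.1,0,0],[0.1,0.8,0,0,0],[0.1,0.8,0,0,0],[0,0.6,0,0,0],[0,0.3,0,0,0],[0,0.1,0,0,0],[0,0,0,0,0],[0,0,0,0,0],[0,0,0,0,0],[0,0,0,0,0],[0,0,0,0,0],[0,0,0,0,0]],
  ],
  force=80,
)

```text
time_s: 22.72
ee_pos: [0.4656, -0.2877, 0.1359]
ee_rot: [[0.45, 0.0, 0.893], [-0.893, 0.0, 0.45], [0.0, -1.0, 0.0]]
ft_force: [-0.7, -0.3, -0.2]
finger_gap: 0.064
```

```bash
python3 -c "
from h import *
s=observe();a,d=read_camera('wrist');W=cloud('wrist',d,st=s);save('o',a)
go([.4655,-.287,.136],26.75)
e=np.array(s['ee_pos']);C=e[:2]+np.array([.0795,.0208]);print('tray centre approx',C);fl(W,(240,105,512,350),C)
a,d=read_camera('top');W=cloud('top',d);W0=cloud('top',np.load('top0.npz')['d'])
P=W[150:230,115:190].reshape(-1,3);Q=P[(P[:,2]>.066)&(P[:,2]<.105)];print('stack now',cv2.minAreaRect((Q[:,:2]*1000).astype(np.float32)),np.median(Q[:,2]))
Q=W[140:235,285:360].reshape(-1,3);Q=Q[(Q[:,2]>.085)&(Q[:,2]<.16)];print('tray min/max',Q.min(0),Q.max(0))
for n,(u,v) in dict(jar=(178,112),glue=(224,119),spool=(294,115)).items(): print(n,np.round(W0[v,u],4),np.round(W[v,u],4))
a,d=read_camera('scene');save('sc8',a)
"
```

```text
twist -3.12683151527191e-05 then shift cm [-0.07 -0.01  0.02] now [ 0.4656 -0.2877  0.1359] ang 26.75 F [-0.31  0.13 -0.76] gap 0.06615947976281335 t 22.7667
tray centre approx [ 0.5451465  -0.26694661]
floor [ 0.1096 -0.0964  0.0148] {'c0': 0.1277, 'c1': 0.141, 'c2': 0.1424, 'c3': 0.1292}
stack now ((533.179443359375, 255.03688049316406), (121.97893524169922, 170.33181762695312), 71.0336685180664) 0.07582033773820282
tray min/max [ 0.45394969 -0.3393508   0.09867481] [ 0.63592166 -0.19036473  0.14718969]
jar [0.7692 0.169  0.0921] [0.767  0.1678 0.0978]
glue [0.7553 0.0294 0.0637] [0.7549 0.0293 0.0647]
spool [ 0.7686 -0.1934  0.0556] [ 0.7689 -0.1935  0.0549]
```

View pics/sc8.png

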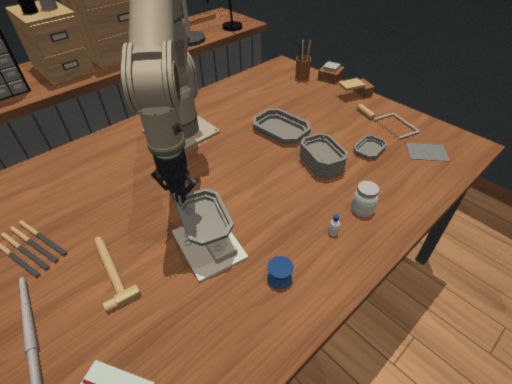

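The tray is over the board with a steady tilt of about 0.098 rad, and the stack is within 1 mm of its start. I'm handing it in.

```bash
python3 -c "
from h import *
hand_in()"
```

```text
the job is handed in; nothing more can be done
```

The top tray is off the stack and held over the middle of the soldering board. I handed the job in at about 23 s; it reports no verdict.

**Peel:** My pinches at corner0 did not meet the peel. The second lifted corner0 only 12.5 mm while corner2 crept up to 3.4 mm. On the third try the whole tray came off, and it re-seated tilted with corners 1 and 2 about 11 mm up. I finished it with a loose pinch at corner2. Corner2 measured 111.6 mm (needs over 107) with corner0 at 93.2 mm (needs under 98), for about 0.3 s. The opposite corner stayed seated up to about 2 cm of lift, the low end of the two to three centimetres asked for. At 2.5 cm corner0 had already started to come up.

**Last checks:**
- **Tray position:** its centre is within a few mm of the board's centre by calculation, and its underside is about 107 mm above the bench.
- **Tray hold:** it is held at 80 N grip, and the tilt read the same at every check after lifting. It is not fully level: it tilts about 0.098 rad, inside the 0.2 limit.
- **Stack:** standing within about 1 mm of where it was.
- **Bystanders:** the glue and spool readings are unchanged. The jar's single-pixel reading differs by 2 mm sideways and 6 mm in height, and the jar looks unmoved in the picture. I checked the mallet only by eye in the last picture.

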